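Find the tube that the radius leaf fits

TASK

Take the radius leaf that stands on the black mat and touch its hollow edge squarely astride each of the three steel tubes in turn, from the robot's left to its right, pressing lightly for about half a second on each and feeling whether it rocks or stands off. Then leave that leaf sitting fully down, upright and square, on the one tube that it fits without rocking. Never press a leaf on a tube with more than 25 N, and leave the other leaves and everything else on the bench where they are.

Things in the scene. Friction and masses are not known exactly. Their poses are not given: they have to be found in the camera images.
- leaf_a_mid (a point): one of three aluminium radius leaves (one stands on the black mat, two on a plywood board), on two feet, 60 mm wide (its y), 14 mm thick (its x), 66 mm tall, 0.1 kg. Handle post 22 mm (y) x 14 mm (x), 24 to 66 mm above the feet. Point: on the middle plane, 33 mm above the feet, z up. The leaves differ only in arc radius: 15, 18 or 21 mm, not told which is which
- leaf_b_mid (a point): another leaf, same point. All leaves: under the post a 60 mm wide, 24 mm tall arch whose underside is a concave arc (130 degrees, running along x), its crown 14 mm above the feet, 19 mm below the point; the feet are the outer 5 mm on each side
- leaf_c_mid (a point): another leaf, same outer sizes and same point
- tube_a_top (a point): steel tube fixed level on the rack, 160 mm long along this point's x. Point: mid-length on its topmost line, z up, y across, always 85 mm above the table. Radii of the three tubes: 15, 18, 21 mm, not told which is which; their order on the rack changes; 80 mm between axes, all parallel. Rigid, no give
- tube_b_top (a point): another tube, same length, height and point. How leaves fit: on a tube of its own radius the leaf's crown meets the tube's top and, raised 1 mm, it has 1 mm or less of sideways play in all; on a thinner tube the crown also meets the top but it rocks: raised 1 mm, about 3 to 4.5 mm of play (for 3 mm of radius)
- tube_c_top (a point): another tube, same length, height and point. On a thicker tube a leaf stands on its arc ends, crown 2.4 mm or more above the tube's top; held 1 mm off-centre it also stands off on the right tube, by 2 mm
- mat_mid (a point): black rubber mat 100 x 100 x 4 mm fixed on the table; the point is the centre of its top. The leaf to be used stands near it
- place_left (a point): point on the rack (grey plate 180 x 240 x 10 mm): where the topmost line, mid-length, of the tube on the robot's left (+y) is
- place_middle (a point): the same for the middle tube
- place_right (a point): the same for the tube on the robot's right (-y)
- beaker: glass beaker, 70 mm across, 85 mm tall; origin under its centre
- jar: amber jar, 54 mm across, 75 mm tall; origin under its centre
- stopper: black rubber stopper, 32 mm across, 28 mm tall; origin under its centre
- dish: white covered dish, 90 mm across, 15 mm tall; origin under its centre
- spatula_grip (a point): spatula 180 mm long lying on the table; point on its handle
- boss: dark steel boss-head clamp 30 x 50 x 22 mm with a blue thumbscrew; origin under its centre

How it is judged:
On the way, in this order (a step that is already met when the one before it is completed fails the run):
1. a leaf is pressed astride the left tube (over 1.5 N for 0.3 s, within 8 mm of its middle line and 10 degrees of square) (((horizontal distance between tube_a_top and place_left below 0.02 m and contact force between leaf_a and tube_a above 1.5 N and y of leaf_a_mid in the frame of tube_a_top between -0.008 and 0.008 m and x of leaf_a_mid in the frame of tube_a_top between -0.075 and 0.075 m and angle between the x axis of leaf_a_mid and the x axis of tube_a_top, either way round below 0.17 rad) or (horizontal distance between tube_b_top and place_left below 0.02 m and contact force between leaf_a and tube_b above 1.5 N and y of leaf_a_mid in the frame of tube_b_top between -0.008 and 0.008 m and x of leaf_a_mid in the frame of tube_b_top between -0.075 and 0.075 m and angle between the x axis of leaf_a_mid and the x axis of tube_b_top, either way round below 0.17 rad) or (horizontal distance between tube_c_top and place_left below 0.02 m and contact force between leaf_a and tube_c above 1.5 N and y of leaf_a_mid in the frame of tube_c_top between -0.008 and 0.008 m and x of leaf_a_mid in the frame of tube_c_top between -0.075 and 0.075 m and angle between the x axis of leaf_a_mid and the x axis of tube_c_top, either way round below 0.17 rad) or (horizontal distance between tube_a_top and place_left below 0.02 m and contact force between leaf_b and tube_a above 1.5 N and y of leaf_b_mid in the frame of tube_a_top between -0.008 and 0.008 m and x of leaf_b_mid in the frame of tube_a_top between -0.075 and 0.075 m and angle between the x axis of leaf_b_mid and the x axis of tube_a_top, either way round below 0.17 rad) or (horizontal distance between tube_b_top and place_left below 0.02 m and contact force between leaf_b and tube_b above 1.5 N and y of leaf_b_mid in the frame of tube_b_top between -0.008 and 0.008 m and x of leaf_b_mid in the frame of tube_b_top between -0.075 and 0.075 m and angle between the x axis of leaf_b_mid and the x axis of tube_b_top, either way round below 0.17 rad) or (horizontal distance between tube_c_top and place_left below 0.02 m and contact force between leaf_b and tube_c above 1.5 N and y of leaf_b_mid in the frame of tube_c_top between -0.008 and 0.008 m and x of leaf_b_mid in the frame of tube_c_top between -0.075 and 0.075 m and angle between the x axis of leaf_b_mid and the x axis of tube_c_top, either way round below 0.17 rad) or (horizontal distance between tube_a_top and place_left below 0.02 m and contact force between leaf_c and tube_a above 1.5 N and y of leaf_c_mid in the frame of tube_a_top between -0.008 and 0.008 m and x of leaf_c_mid in the frame of tube_a_top between -0.075 and 0.075 m and angle between the x axis of leaf_c_mid and the x axis of tube_a_top, either way round below 0.17 rad) or (horizontal distance between tube_b_top and place_left below 0.02 m and contact force between leaf_c and tube_b above 1.5 N and y of leaf_c_mid in the frame of tube_b_top between -0.008 and 0.008 m and x of leaf_c_mid in the frame of tube_b_top between -0.075 and 0.075 m and angle between the x axis of leaf_c_mid and the x axis of tube_b_top, either way round below 0.17 rad) or (horizontal distance between tube_c_top and place_left below 0.02 m and contact force between leaf_c and tube_c above 1.5 N and y of leaf_c_mid in the frame of tube_c_top between -0.008 and 0.008 m and x of leaf_c_mid in the frame of tube_c_top between -0.075 and 0.075 m and angle between the x axis of leaf_c_mid and the x axis of tube_c_top, either way round below 0.17 rad))), for 0.3 s.
2. a leaf is pressed astride the middle tube (over 1.5 N for 0.3 s, within 8 mm of its middle line and 10 degrees of square) (((horizontal distance between tube_a_top and place_middle below 0.02 m and contact force between leaf_a and tube_a above 1.5 N and y of leaf_a_mid in the frame of tube_a_top between -0.008 and 0.008 m and x of leaf_a_mid in the frame of tube_a_top between -0.075 and 0.075 m and angle between the x axis of leaf_a_mid and the x axis of tube_a_top, either way round below 0.17 rad) or (horizontal distance between tube_b_top and place_middle below 0.02 m and contact force between leaf_a and tube_b above 1.5 N and y of leaf_a_mid in the frame of tube_b_top between -0.008 and 0.008 m and x of leaf_a_mid in the frame of tube_b_top between -0.075 and 0.075 m and angle between the x axis of leaf_a_mid and the x axis of tube_b_top, either way round below 0.17 rad) or (horizontal distance between tube_c_top and place_middle below 0.02 m and contact force between leaf_a and tube_c above 1.5 N and y of leaf_a_mid in the frame of tube_c_top between -0.008 and 0.008 m and x of leaf_a_mid in the frame of tube_c_top between -0.075 and 0.075 m and angle between the x axis of leaf_a_mid and the x axis of tube_c_top, either way round below 0.17 rad) or (horizontal distance between tube_a_top and place_middle below 0.02 m and contact force between leaf_b and tube_a above 1.5 N and y of leaf_b_mid in the frame of tube_a_top between -0.008 and 0.008 m and x of leaf_b_mid in the frame of tube_a_top between -0.075 and 0.075 m and angle between the x axis of leaf_b_mid and the x axis of tube_a_top, either way round below 0.17 rad) or (horizontal distance between tube_b_top and place_middle below 0.02 m and contact force between leaf_b and tube_b above 1.5 N and y of leaf_b_mid in the frame of tube_b_top between -0.008 and 0.008 m and x of leaf_b_mid in the frame of tube_b_top between -0.075 and 0.075 m and angle between the x axis of leaf_b_mid and the x axis of tube_b_top, either way round below 0.17 rad) or (horizontal distance between tube_c_top and place_middle below 0.02 m and contact force between leaf_b and tube_c above 1.5 N and y of leaf_b_mid in the frame of tube_c_top between -0.008 and 0.008 m and x of leaf_b_mid in the frame of tube_c_top between -0.075 and 0.075 m and angle between the x axis of leaf_b_mid and the x axis of tube_c_top, either way round below 0.17 rad) or (horizontal distance between tube_a_top and place_middle below 0.02 m and contact force between leaf_c and tube_a above 1.5 N and y of leaf_c_mid in the frame of tube_a_top between -0.008 and 0.008 m and x of leaf_c_mid in the frame of tube_a_top between -0.075 and 0.075 m and angle between the x axis of leaf_c_mid and the x axis of tube_a_top, either way round below 0.17 rad) or (horizontal distance between tube_b_top and place_middle below 0.02 m and contact force between leaf_c and tube_b above 1.5 N and y of leaf_c_mid in the frame of tube_b_top between -0.008 and 0.008 m and x of leaf_c_mid in the frame of tube_b_top between -0.075 and 0.075 m and angle between the x axis of leaf_c_mid and the x axis of tube_b_top, either way round below 0.17 rad) or (horizontal distance between tube_c_top and place_middle below 0.02 m and contact force between leaf_c and tube_c above 1.5 N and y of leaf_c_mid in the frame of tube_c_top between -0.008 and 0.008 m and x of leaf_c_mid in the frame of tube_c_top between -0.075 and 0.075 m and angle between the x axis of leaf_c_mid and the x axis of tube_c_top, either way round below 0.17 rad))), for 0.3 s.
3. a leaf is pressed astride the right tube (over 1.5 N for 0.3 s, within 8 mm of its middle line and 10 degrees of square) (((horizontal distance between tube_a_top and place_right below 0.02 m and contact force between leaf_a and tube_a above 1.5 N and y of leaf_a_mid in the frame of tube_a_top between -0.008 and 0.008 m and x of leaf_a_mid in the frame of tube_a_top between -0.075 and 0.075 m and angle between the x axis of leaf_a_mid and the x axis of tube_a_top, either way round below 0.17 rad) or (horizontal distance between tube_b_top and place_right below 0.02 m and contact force between leaf_a and tube_b above 1.5 N and y of leaf_a_mid in the frame of tube_b_top between -0.008 and 0.008 m and x of leaf_a_mid in the frame of tube_b_top between -0.075 and 0.075 m and angle between the x axis of leaf_a_mid and the x axis of tube_b_top, either way round below 0.17 rad) or (horizontal distance between tube_c_top and place_right below 0.02 m and contact force between leaf_a and tube_c above 1.5 N and y of leaf_a_mid in the frame of tube_c_top between -0.008 and 0.008 m and x of leaf_a_mid in the frame of tube_c_top between -0.075 and 0.075 m and angle between the x axis of leaf_a_mid and the x axis of tube_c_top, either way round below 0.17 rad) or (horizontal distance between tube_a_top and place_right below 0.02 m and contact force between leaf_b and tube_a above 1.5 N and y of leaf_b_mid in the frame of tube_a_top between -0.008 and 0.008 m and x of leaf_b_mid in the frame of tube_a_top between -0.075 and 0.075 m and angle between the x axis of leaf_b_mid and the x axis of tube_a_top, either way round below 0.17 rad) or (horizontal distance between tube_b_top and place_right below 0.02 m and contact force between leaf_b and tube_b above 1.5 N and y of leaf_b_mid in the frame of tube_b_top between -0.008 and 0.008 m and x of leaf_b_mid in the frame of tube_b_top between -0.075 and 0.075 m and angle between the x axis of leaf_b_mid and the x axis of tube_b_top, either way round below 0.17 rad) or (horizontal distance between tube_c_top and place_right below 0.02 m and contact force between leaf_b and tube_c above 1.5 N and y of leaf_b_mid in the frame of tube_c_top between -0.008 and 0.008 m and x of leaf_b_mid in the frame of tube_c_top between -0.075 and 0.075 m and angle between the x axis of leaf_b_mid and the x axis of tube_c_top, either way round below 0.17 rad) or (horizontal distance between tube_a_top and place_right below 0.02 m and contact force between leaf_c and tube_a above 1.5 N and y of leaf_c_mid in the frame of tube_a_top between -0.008 and 0.008 m and x of leaf_c_mid in the frame of tube_a_top between -0.075 and 0.075 m and angle between the x axis of leaf_c_mid and the x axis of tube_a_top, either way round below 0.17 rad) or (horizontal distance between tube_b_top and place_right below 0.02 m and contact force between leaf_c and tube_b above 1.5 N and y of leaf_c_mid in the frame of tube_b_top between -0.008 and 0.008 m and x of leaf_c_mid in the frame of tube_b_top between -0.075 and 0.075 m and angle between the x axis of leaf_c_mid and the x axis of tube_b_top, either way round below 0.17 rad) or (horizontal distance between tube_c_top and place_right below 0.02 m and contact force between leaf_c and tube_c above 1.5 N and y of leaf_c_mid in the frame of tube_c_top between -0.008 and 0.008 m and x of leaf_c_mid in the frame of tube_c_top between -0.075 and 0.075 m and angle between the x axis of leaf_c_mid and the x axis of tube_c_top, either way round below 0.17 rad))), for 0.3 s.
At the end, for the whole second after the job is handed in: The mat's leaf rests, let go and still, on the tube of its own radius: crown within 1.5 mm of its top, middle within 4 mm of its middle line, 75 mm of its mid-length, upright and square within 0.12 rad; the other leaves within 15 mm of their starts, the mat empty (((y of leaf_a_mid in the frame of tube_b_top between -0.004 and 0.004 m and x of leaf_a_mid in the frame of tube_b_top between -0.075 and 0.075 m and angle between the x axis of leaf_a_mid and the x axis of tube_b_top, either way round below 0.12 rad and z of leaf_a_mid in the frame of tube_b_top between 0.0172 and 0.0205 m and angle between leaf_a_mid's own z axis and vertical below 0.12 rad and linear speed of leaf_a below 0.01 m/s and contact force between leaf_a and tube_b above 0.2 N and horizontal distance between each of leaf_a_mid, leaf_b_mid, leaf_c_mid and mat_mid above 0.07 m and distance of each of leaf_b_mid, leaf_c_mid from where it was at the start of the episode below 0.015 m) or (y of leaf_b_mid in the frame of tube_c_top between -0.004 and 0.004 m and x of leaf_b_mid in the frame of tube_c_top between -0.075 and 0.075 m and angle between the x axis of leaf_b_mid and the x axis of tube_c_top, either way round below 0.12 rad and z of leaf_b_mid in the frame of tube_c_top between 0.0172 and 0.0205 m and angle between leaf_b_mid's own z axis and vertical below 0.12 rad and linear speed of leaf_b below 0.01 m/s and contact force between leaf_b and tube_c above 0.2 N and horizontal distance between each of leaf_a_mid, leaf_b_mid, leaf_c_mid and mat_mid above 0.07 m and distance of each of leaf_a_mid, leaf_c_mid from where it was at the start of the episode below 0.015 m) or (y of leaf_c_mid in the frame of tube_a_top between -0.004 and 0.004 m and x of leaf_c_mid in the frame of tube_a_top between -0.075 and 0.075 m and angle between the x axis of leaf_c_mid and the x axis of tube_a_top, either way round below 0.12 rad and z of leaf_c_mid in the frame of tube_a_top between 0.0172 and 0.0205 m and angle between leaf_c_mid's own z axis and vertical below 0.12 rad and linear speed of leaf_c below 0.01 m/s and contact force between leaf_c and tube_a above 0.2 N and horizontal distance between each of leaf_a_mid, leaf_b_mid, leaf_c_mid and mat_mid above 0.07 m and distance of each of leaf_a_mid, leaf_b_mid from where it was at the start of the episode below 0.015 m))); the robot touches nothing.
It fails at once if a leaf pressed on a tube with more than 25 N (contact force between any of leaf_a, leaf_b, leaf_c and tube_a above 25 N or contact force between any of leaf_a, leaf_b, leaf_c and tube_b above 25 N or contact force between any of leaf_a, leaf_b, leaf_c and tube_c above 25 N).
It fails at once if a bystander moved by more than 30 mm (distance of any of beaker, jar, stopper, dish, spatula_grip, boss from where it was at the start of the episode above 0.03 m).
It also fails if it takes over 72 s, if anything falls off the work surface, if the arm or the gripper's body presses on something with over 40 N, if the wrist force passes 120 N, or if a joint passes its speed limit or range.

ROBOT

A 7-joint arm with a two-finger parallel gripper is mounted at the origin on the work surface. World frame = base frame: x ahead of the robot, y to its left, z up, the work surface at z = 0. Lengths are in m, angles in rad, forces in N, time in s.
With the tool pointing down it reaches from about 0.4 to 0.85 m from the base axis. Payload 6.9 kg.
Tool frame: the origin (TCP) lies on the centre line of the jaws, within the pads' length; the fingertips stand 17 mm ahead of it and the grasp point (between the pads) lies 2 mm behind it; x points along the fingers, y is the direction in which the jaws open and shut, and the axes are right-handed (so a half turn about x gives the same grasp; the last joint's range is limited). The gripper opens to 85 mm and grips with 20 to 120 N. Pads are 22 mm wide; open, the fingers measure 114 mm over their backs; the gripper's body (76 mm by 85 mm) begins 54 mm behind the grasp point. The pads swing forward as they close: fully open they stand 13 mm farther back than shut.
Start: joints at [-1.234, 0.507, -0.238, 1.5, 0.126, 1.149, -0.155], TCP at [0.144, 0.608, 0.248] pointing down, gripper open.
Joint ranges: [-3.08, 3.08], [-0.24, 2.05], [-1.43, 1.35], [0, 2.5], [-1.52, 4.66], [0.17, 1.96], [-2.89, 2.89]. Speed limits (rad/s): [2.39, 2.39, 3.14, 3.14, 3.14, 3.14, 3.14].

INTERFACE

Orientations are given as [roll, pitch, yaw] about the fixed x, y, z axes, in that order (R = Rz(yaw) Ry(pitch) Rx(roll)).
In Python, from workcell import robot gives the robot as it stands.
- The arm moves only by the tool step_arm, never from a script. Its argument "series" is one flat list of numbers, 7 for each row, row after row: the shift along the tool's x, y, z in cm, then the turn, a rotation vector about the tool's x, y, z in degrees, then the closure, from -1 (fully open) to 1 (shut). A call has 1 to 8 rows; each row is the pose to reach, as a shift and turn from the pose commanded when the call began, along the tool's axes at that moment; what a row does not reach only later rows make up. A row lasts 1/8 s, in which the tool goes at most 62.5 mm and 10.7 degrees, less where a joint would pass 70% of its speed; a pose out of reach is approached as far as the arm can. A call with a gripper value outside its range is refused whole. The fingers move at their own pace and stop on an object; "grip_force" is the grip in N (left out, the last holds). Time passes only in rows, so rows that repeat a pose let the fingers close. It gives the time, the measured TCP pose, the force and the opening at its end, in the units of the state.
- robot.observe(): the state, without advancing time (a new reading comes with each control period).
- robot.grab_frame(name): name is "scene" or "top" or "wrist"; returns (picture, depth): 384x512x3 uint8, red, green, blue; 384x512 float32, m along the optical axis (not along the pixel's ray), 0 where there is no reading.
- robot.camera_info(name): a dict with "vfov" (degrees; the focal length in pixels is half the picture's height over the tangent of half this angle, whatever the lens; pixels are square), "cx", "cy" (the principal point, pixels), "rvec" (rotation vector, rad) and "tvec" (3), from world to camera coordinates, as OpenCV has them. Camera axes: x right, y down, z forward; pixel columns grow to the right and rows downward; lengths in m; the calibration is good to about 2 mm. A picture is of the moment at which its call begins: read the wrist's pose just before it. camera_info takes no time and is no camera call; for the wrist camera it gives the pose at the moment of the call.
- robot.finish_job(): hands the job in, once; it reports no verdict.
The state is a dict: "clock": time; "joint_pos": joint angles; "dq": joint speeds; "tau": joint torques, N m; "position": TCP position; "ee_rot": TCP orientation; "wrist_force": force on the tool from outside, world axes, zero at the start; "torque": the same for the moment, N m; "gripper_width": finger opening in m.
Only numpy, scipy, OpenCV 4.12 (cv2) and the standard library are available. Lean on these libraries where they do the work, as an engineer would, in place of code of your own. Each camera call takes 0.05 s, during which the arm holds its last target. There are 200 camera calls.

## Working session

There is one attempt and no reset: what is moved stays moved. The work goes in short steps, Python scripts to look and compute and a tool call to move; the robot and the scene stay as the last step left them, time stands still between calls to the robot, and variables do not carry over. Pictures are saved under pics/ and viewed, about 8 in all and at most 12, crops included, and the job is handed in when it is done.

Besides the shell and the picture viewer there is one more tool, called after "Call:" as name(argument=value, ...) on one line, values as JSON. step_arm: Moves the arm, as the interface text tells. Its arguments: {"type":"object","properties":{"series":{"type":"array","items":{"type":"number"}},"grip_force":{"type":"number"}},"required":["series"]}

```bash
mkdir -p pics
cat > h.py <<'E'
import numpy as np, cv2
from workcell import robot
from scipy.spatial.transform import Rotation as Ro
def cam(n):
    c=robot.camera_info(n); R=cv2.Rodrigues(np.array(c["rvec"],float))[0]; t=np.array(c["tvec"],float).ravel()
    return R,t,192/np.tan(np.radians(c["vfov"])/2),c["cx"],c["cy"]
def grab(n):
    k=cam(n); p,d=robot.grab_frame(n); return k,p,d
def ray(k,u,v,z):
    R,t,f,cx,cy=k; o=-R.T@t; u=np.atleast_1d(u);v=np.atleast_1d(v)
    r=np.stack([(u-cx)/f,(v-cy)/f,np.ones(len(u))],1)@R
    return o+r*((z-o[2])/r[:,2])[:,None]
def cloud(k,d):
    R,t,f,cx,cy=k; v,u=np.mgrid[:384,:512]
    P=np.stack([(u-cx)/f*d,(v-cy)/f*d,d],-1)-t
    return P@R
def save(n,p): cv2.imwrite('pics/'+n+'.png',p[...,::-1])
E
python3 - <<'E'
from h import *
s=robot.observe(); print({a:np.round(b,3).tolist() for a,b in s.items()})
for n in("scene","top"):
    k,p,d=grab(n); save(n+'0',p); print(n,robot.camera_info(n)); np.savez(n+'0.npz',p=p,d=d,pc=cloud(k,d)); print((d>0).mean())
E
```

```text
{'clock': 0.0, 'joint_pos': [-1.234, 0.508, -0.238, 1.501, 0.126, 1.149, -0.155], 'dq': [-0.001, -0.001, 0.001, -0.002, -0.001, -0.001, 0.0], 'tau': [0.0, -62.058, -2.187, -24.966, 0.013, 0.012, 0.0], 'position': [0.144, 0.608, 0.247], 'ee_rot': [-1.553, 1.569, -1.784], 'wrist_force': [0.926, 0.004, -0.338], 'torque': [0.009, -0.025, 0.01], 'gripper_width': 0.085}
scene {'vfov': 46.78187763806385, 'cx': 265.2052638957306, 'cy': 188.40908028459944, 'rvec': array([ 1.75071141,  1.97085132, -0.67670122]), 'tvec': array([ 0.10951233, -0.33739821,  1.60484897])}
0.9959462483723959
top {'vfov': 56.71668297357535, 'cx': 256.54969913629213, 'cy': 191.67984280862854, 'rvec': array([ 2.2024491 , -2.19901748,  0.11421184]), 'tvec': array([-0.06869368,  0.51436282,  1.16114757])}
0.9962615966796875
```

View pics/top0.png

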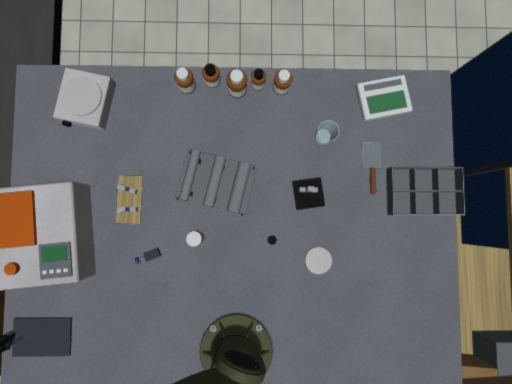

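View pics/scene0.png

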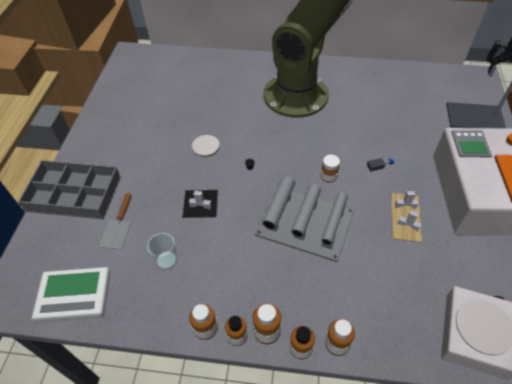

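The top view shows the rack with tubes at about (189,175), (214,181) and (239,187), the mat and its leaf at (309,190), and the board with two leaves at (128,198). The scene view agrees: mat leaf at (200,202), tubes at (280,200), (307,210) and (335,218). Next I'll measure them.

Run:
```python
from h import *
for n in("top","scene"):
    z=np.load(n+'0.npz'); P=z['pc'].reshape(-1,3)
    print(n,'table z',np.median(P[(abs(P[:,0]-.45)<.1)&(abs(P[:,1])<.05)][:,2]))
    if n=='top': us=(150,265,140,225); um=(290,328,172,215)
    else: us=(250,360,165,260); um=(178,222,180,222)
    def sub(b):return z['pc'][b[2]:b[3],b[0]:b[1]].reshape(-1,3), z['p'][b[2]:b[3],b[0]:b[1]].reshape(-1,3)
    Q,c=sub(us)
    m=(Q[:,2]>.04)&(Q[:,2]<.11); q=Q[m]
    # cluster by perpendicular projection
    lab=cv2.connectedComponents(((z['pc'][us[2]:us[3],us[0]:us[1],2]>.05)&(z['pc'][us[2]:us[3],us[0]:us[1],2]<.11)).astype(np.uint8))[1].ravel()
    for i in range(1,lab.max()+1):
        q=Q[lab==i]
        if len(q)<80: continue
        r=cv2.minAreaRect(q[:,:2].astype(np.float32)*1000)
        print('tube',len(q),np.round(r[0],1),np.round(r[1],1),round(r[2],1),'z98',np.percentile(q[:,2],95).round(4))
    Q,c=sub(um)
    for zl in(.03,.045,.06):
        q=Q[(Q[:,2]>zl)]
        if len(q)>4:
            r=cv2.minAreaRect(q[:,:2].astype(np.float32)*1000);print('leaf>',zl,len(q),np.round(r[0],1),np.round(r[1],1),round(r[2],1),np.percentile(q[:,2],95).round(4),q.mean(0).round(4))
    dk=(c.max(1)<45)&(Q[:,2]<.03); q=Q[dk]
    r=cv2.minAreaRect(q[:,:2].astype(np.float32)*1000);print('mat',np.round(r[0],1),np.round(r[1],1),round(r[2],1),np.median(q[:,2]).round(4))
```

```text
top table z 0.01150582642723566
tube 500 [563.7 146.5] [ 30.2 159.5] 76.3 z98 0.0865
tube 576 [544.9  69.2] [ 36.  160.3] 76.1 z98 0.0866
tube 664 [525.5  -8.2] [ 41.7 160.1] 76.0 z98 0.0864
leaf> 0.03 63 [ 487.8 -143.4] [ 30.3 253.1] 19.8 1.1964 [ 0.5053 -0.1971  0.2772]
leaf> 0.045 53 [ 484.  -138.4] [ 19.  241.8] 21.6 1.1964 [ 0.5025 -0.1904  0.3232]
leaf> 0.06 50 [ 484.  -138.4] [ 19.  241.8] 21.6 1.1964 [ 0.5012 -0.1882  0.3397]
mat [ 511.3 -242.7] [95.5 95.6] 7.5 0.0039
scene table z 0.008774287497903913
tube 95 [379.1 132.6] [24.2 45.2] 0.2 z98 0.0757
tube 808 [525.5  -6.5] [ 42.6 165.1] 76.0 z98 0.0861
tube 709 [545.   70.9] [ 35.8 163.6] 76.1 z98 0.0867
tube 610 [564.4 148.1] [ 30.  162.7] 76.1 z98 0.0864
leaf> 0.03 123 [875.2 -84.3] [787.6  44.2] 23.7 1.072 [ 0.591  -0.21    0.1452]
leaf> 0.045 88 [877.4 -88.3] [787.1  24.2] 22.9 1.072 [ 0.6161 -0.1999  0.1886]
leaf> 0.06 59 [877.4 -88.3] [787.1  23.6] 22.8 1.072 [ 0.6592 -0.1825  0.2555]
mat [ 511.4 -242.1] [96.6 92.4] 8.1 0.0037
```

The tubes measure 30, 36 and 42 mm wide from left to right, with tops at about 86 mm, 80 mm spacing and yaw about -14°. I'll redo the leaf with invalid depth removed.

Run:
```python
from h import *
for n in("top","scene"):
    z=np.load(n+'0.npz'); P=z['pc'].reshape(-1,3)
    near=(abs(P[:,0]-.51)<.07)&(abs(P[:,1]+.242)<.07)
    for a,b in((.012,.04),(.045,.09),(.064,.09)):
        q=P[near&(P[:,2]>a)&(P[:,2]<b)]
        r=cv2.minAreaRect(q[:,:2].astype(np.float32)*1000);print(n,a,len(q),np.round(r[0],1),np.round(r[1],1),round(r[2],1),np.percentile(q[:,2],[50,95]).round(4),q.mean(0).round(4))
s=robot.observe(); R=Ro.from_euler('xyz',s['ee_rot']).as_matrix(); print(R.round(3))
R,t,*_=cam('wrist'); print('wristcam',(-R.T@t).round(3),R.round(2).tolist())
T=np.array([.511,-.242,.247]);print(T-s['position'])
```

```text
top 0.012 57 [ 523.  -238.7] [59.5 14.1] 88.5 [0.0276 0.0321] [ 0.5218 -0.2329  0.0273]
top 0.045 41 [ 523.2 -239.1] [22.4 13.6] 89.5 [0.0694 0.0732] [ 0.5235 -0.2376  0.0676]
top 0.064 34 [ 523.2 -239.3] [13.3 22.3] 1.1 [0.0701 0.0733] [ 0.5233 -0.2394  0.0699]
scene 0.012 129 [ 524.6 -237.4] [17.6 60.1] 1.4 [0.0267 0.0353] [ 0.5269 -0.2359  0.0252]
scene 0.045 77 [ 524.3 -237. ] [14.7 23.3] 1.8 [0.0649 0.0712] [ 0.5263 -0.2361  0.0624]
scene 0.064 43 [ 524.3 -236.8] [14.6 22.8] 1.8 [0.0694 0.0718] [ 0.5246 -0.237   0.069 ]
[[-0.     0.23   0.973]
 [-0.002  0.973 -0.23 ]
 [-1.    -0.002  0.   ]]
wristcam [0.071 0.624 0.374] [[0.23, 0.97, -0.0], [0.93, -0.22, 0.29], [0.28, -0.07, -0.96]]
[ 3.67414540e-01 -8.49877309e-01 -5.28052678e-04]
```

Leaf: post centre at (0.5235, -0.2385), top at 70–72 mm (expected 70), post about 14×22 mm, yaw about +1°. The tool's present yaw already matches the tubes. I'll approach in an arc.

Call:
step_arm(series=[0,-3.2,4.5,0,0,0,-1,0,-6.4,9,0,0,0,-1,0,-9.6,13.5,0,0,0,-1,0,-12.8,18,0,0,0,-1,0,-16,22.5,0,0,0,-1,0,-19.2,27,0,0,0,-1,0,-22.4,31.5,0,0,0,-1,0,-25.6,36,0,0,0,-1])

```text
clock: 1.1
position: [0.436, 0.2748, 0.2481]
ee_rot: [-2.402, 1.57, -2.634]
wrist_force: [0.8, 0.3, 1.1]
gripper_width: 0.0858
```

Call:
step_arm(series=[0,-5.7,2.1,-2,0,0,-1,0,-11.4,4.2,-4,0,0,-1,0,-17.1,6.3,-6,0,0,-1,0,-22.8,8.4,-8,0,0,-1,0,-28.5,10.5,-10,0,0,-1,0,-34.2,12.6,-12,0,0,-1,0,-39.9,14.7,-14,0,0,-1,0,-45.6,16.8,-14.5,0,0,-1])

```text
clock: 2.1
position: [0.4938, -0.2078, 0.2481]
ee_rot: [2.133, 1.57, 2.156]
wrist_force: [0.8, -0.7, 0.4]
gripper_width: 0.0855
```

Run:
```python
from h import *
s=robot.observe(); R=Ro.from_euler('xyz',s['ee_rot']).as_matrix(); print(s['position'],R.round(3).tolist(),s['joint_pos'])
k,p,d=grab('wrist'); save('w1',p); P=cloud(k,d).reshape(-1,3)
near=(abs(P[:,0]-.5235)<.07)&(abs(P[:,1]+.242)<.07)
for a,b in((.012,.04),(.045,.09),(.064,.09)):
    q=P[near&(P[:,2]>a)&(P[:,2]<b)]
    if len(q)<5: continue
    r=cv2.minAreaRect(q[:,:2].astype(np.float32)*1000);print(a,len(q),np.round(r[0],1),np.round(r[1],1),round(r[2],1),np.percentile(q[:,2],[50,95]).round(4))
```

```text
[ 0.49376086 -0.20781229  0.24814848] [[-0.0, -0.022, 1.0], [0.0, 1.0, 0.022], [-1.0, 0.0, -0.0]] [ 0.35831248  0.36428012 -0.00777824  1.73782203  0.00299421  1.03975956
  1.94250454]
0.012 695 [ 523.3 -239.1] [60.1 14.8] 88.2 [0.0284 0.0343]
0.045 508 [ 523.1 -239.1] [14.4 22.3] 0.1 [0.07   0.0715]
0.064 371 [ 523.2 -239.2] [14.2 22. ] 0.0 [0.0704 0.0716]
```

View pics/w1.png

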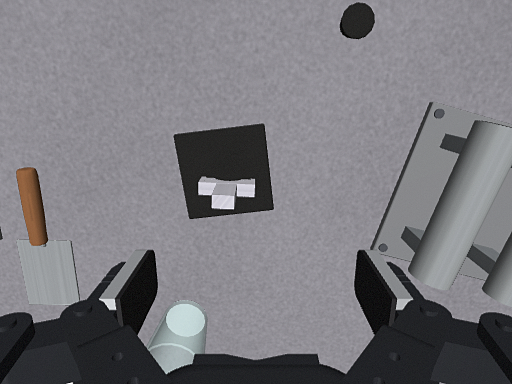

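The wrist view shows the leaf centred on the mat at about (226,192), clear of the beaker and rack. All three views agree within 1 mm, so I'm going down.

Call:
step_arm(series=[0,-3.2,2.9,1.5,0,0,-1,4,-3.2,2.9,1.5,0,0,-1,8,-3.2,2.9,1.5,0,0,-1,12,-3.2,2.9,1.5,0,0,-1,15,-3.2,2.9,1.5,0,0,-1,17.5,-3.2,2.9,1.5,0,0,-1,19.5,-3.2,2.9,1.5,0,0,-1,19.5,-3.2,2.9,1.5,0,0,-1], grip_force=40)

```text
clock: 3.15
position: [0.5224, -0.2366, 0.0517]
ee_rot: [2.735, 1.567, 2.73]
wrist_force: [0.5, 0.6, -0.1]
gripper_width: 0.0857
```

Call:
step_arm(series=[0,0,0,0,0,0,0.2,0,0,0,0,0,0,0.3,0,0,0,0,0,0,0.4,0,0,0,0,0,0,0.5,0,0,0,0,0,0,0.6,0,0,0,0,0,0,1,0,0,0,0,0,0,1,0,0,0,0,0,0,1])

```text
clock: 4.15
position: [0.5239, -0.2376, 0.054]
ee_rot: [-0.471, 1.57, -0.476]
wrist_force: [-1.4, -0.4, 6.1]
gripper_width: 0.0217
```

Call:
step_arm(series=[-1,0,0,0,0,0,1,-3,0,0,0,0,0,1,-6,0,0,0,0,0,1,-10,0,0,0,0,0,1,-14,0,0,0,0,0,1,-16,0,0,0,0,0,1,-16,0,0,0,0,0,1,-16,0,0,0,0,0,1])

```text
clock: 5.15
position: [0.5229, -0.2371, 0.2124]
ee_rot: [2.761, 1.569, 2.756]
wrist_force: [-0.5, 0.2, -1.5]
gripper_width: 0.0213
```

Run:
```python
from h import *
s=robot.observe(); R=Ro.from_euler('xyz',s['ee_rot']).as_matrix(); print(s['position'],R.round(3).tolist(),s['joint_pos'][-1],s['wrist_force'],s['torque'])
k,p,d=grab('wrist'); save('w2',p[180:]); P=cloud(k,d); pos=s['position']
L=(P-pos)@R
np.savez('w2.npz',p=p,d=d,L=L)
m=(d>0)&(abs(L[...,1])<.04)&(abs(L[...,2])<.03)&(L[...,0]>.015)&(L[...,0]<.07)
q=L[m];print(len(q));
if len(q): 
  print(np.percentile(q,[1,50,99],axis=0).round(4).tolist())
  for a in np.arange(.015,.06,.005):
    w=q[(q[:,0]>a)&(q[:,0]<a+.005)]
    if len(w):print(a.round(3),len(w),w.min(0).round(4),w.max(0).round(4))
```

```text
[ 0.52293367 -0.23705192  0.21235654] [[-0.002, 0.005, 1.0], [0.001, 1.0, -0.005], [-1.0, 0.001, -0.002]] 1.950381565207973 [-0.50851636  0.23252824 -1.4682734 ] [-0.01638149  0.02821219 -0.01737801]
2761
[[0.0153, -0.0306, -0.008], [0.0268, -0.0012, -0.0072], [0.0474, 0.0288, 0.0032]]
0.015 220 [ 0.015  -0.0117 -0.0094] [ 0.02    0.0098 -0.0068]
0.02 381 [ 0.02   -0.0307 -0.0083] [0.025  0.029  0.0044]
0.025 1102 [ 0.025  -0.031  -0.0084] [0.03   0.0292 0.0066]
0.03 444 [ 0.03   -0.031  -0.0082] [ 0.035   0.0293 -0.0066]
0.035 328 [ 0.035  -0.0306 -0.008 ] [ 0.04    0.0289 -0.0065]
0.04 212 [ 0.04   -0.0309 -0.008 ] [ 0.045   0.0291 -0.0066]
0.045 72 [ 0.045  -0.0309 -0.0079] [ 0.0495  0.0292 -0.0061]
0.05 2 [ 0.0503  0.0255 -0.0069] [ 0.0505  0.0288 -0.0068]
```

View pics/w2.png

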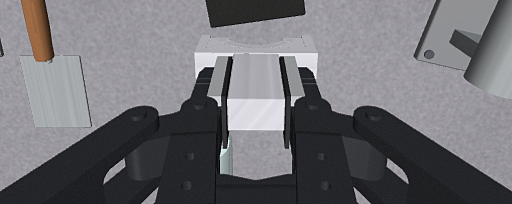

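The picture shows the leaf held upright and square between the pads (wide arch at rows 218–260, post centred at column 257). Measured in the tool frame, it sits at y ≈ -0.9 mm with its feet 49 mm ahead of the TCP. I'll move it over the left tube.

Call:
step_arm(series=[0,5,0.5,1.8,0,0,1,0,10,1,3.6,0,0,1,0,15,1.5,5.4,0,0,1,0,20,2,7.2,0,0,1,0,25,2.5,9,0,0,1,0,30,3,10.8,0,0,1,0,35,3.5,12.6,0,0,1,0,38.4,3.9,13.6,0,0,1])

```text
clock: 6.2
position: [0.5637, 0.1493, 0.2118]
ee_rot: [-2.97, 1.568, 3.072]
wrist_force: [-0.1, -1.0, -1.0]
gripper_width: 0.0212
```

Call:
step_arm(series=[2,0,0,0,0,0,1,4,0,0,0,0,0,1,6,0,0,0,0,0,1,6,0,0,0,0,0,1,6,0,0,0,0,0,1])

```text
clock: 6.82
position: [0.5645, 0.1464, 0.1533]
ee_rot: [-2.55, 1.57, -2.792]
wrist_force: [0.5, -0.8, -0.7]
gripper_width: 0.0216
```

```bash
cat > tl.py <<'E'
from h import *
def tubes(name,axis_yaw=None):
    s=robot.observe(); R=Ro.from_euler('xyz',s['ee_rot']).as_matrix(); pos=np.array(s['position'])
    k,p,d=grab('wrist'); save(name,p); P=cloud(k,d); L=(P-pos)@R
    print('pos',pos.round(4),'Ry',R[:,1].round(4),'F',np.round(s['wrist_force'],2),'M',np.round(s['torque'],3))
    m=(d>0)&(abs(L[...,1])<.05)&(P[...,2]>.068)&(P[...,2]<.092)&(L[...,2]<-.015)&(L[...,2]>-.09)
    q=L[m]
    print('n',len(q),'zmax',np.percentile(P[m][:,2],98).round(4) if m.any() else None)
    # tube cross-section by slabs along tool z: fit circle in (x,y), then line
    for r in(.015,.018,.021):
        from scipy.optimize import least_squares
        f=lambda a:np.hypot(q[:,1]-a[0]-a[1]*q[:,2],q[:,0]-a[2]-a[3]*q[:,2])-r
        o=least_squares(f,[0,0,.06+r,0],loss='soft_l1',f_scale=.001);a=o.x
        print('r',r,'y@leaf',(a[0]*1000).round(2),'slope deg',np.degrees(a[1]).round(2),'top ahead',((a[2]-r)*1000).round(2),'med|res|',(np.median(abs(f(a)))*1000).round(3))
    m2=(d>0)&(abs(L[...,1])<.04)&(abs(L[...,2])<.012)&(L[...,0]>.025)&(L[...,0]<.055)
    w=L[m2]
    for a in(.026,.032,.038):
        u=w[(w[:,0]>a)&(w[:,0]<a+.006)]
        if len(u): print('leaf',a,len(u),'y',(np.percentile(u[:,1],[.5,99.5])*1000).round(2))
    print('feet',np.percentile(w[:,0],99).round(4))
E
python3 -c "
from tl import *
tubes('w3')"
```

```text
pos [0.5645 0.1464 0.1533] Ry [ 2.399e-01  9.708e-01 -2.000e-04] F [ 0.47 -0.83 -0.66] M [ 0.021 -0.008  0.031]
n 5632 zmax 0.0863
r 0.015 y@leaf 0.47 slope deg 0.01 top ahead 67.7 med|res| 0.322
r 0.018 y@leaf 0.49 slope deg -0.02 top ahead 68.13 med|res| 0.561
r 0.021 y@leaf 0.52 slope deg -0.02 top ahead 68.4 med|res| 0.723
leaf 0.026 718 y [-30.96  28.7 ]
leaf 0.032 484 y [-30.72  28.81]
leaf 0.038 281 y [-30.87  28.47]
feet 0.0483
```

View pics/w3.png

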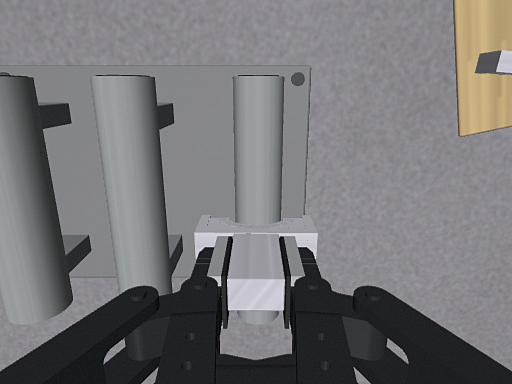

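The picture shows the leaf astride the left tube (axis at column 258), parallel to within 0.1°. It needs a shift of +1.5 mm in tool y. Depth shows the crown about 33 mm above the tube top.

Call:
step_arm(series=[1,0.15,0,0,0,0,1,2,0.15,0,0,0,0,1,2.7,0.15,0,0,0,0,1,2.9,0.15,0,0,0,0,1,2.9,0.15,0,0,0,0,1,2.9,0.15,0,0,0,0,1])

```text
clock: 7.62
position: [0.565, 0.1479, 0.1246]
ee_rot: [0.5, 1.57, 0.258]
wrist_force: [0.1, 0.6, -0.9]
gripper_width: 0.0213
```

```bash
python3 -c "
from tl import *
tubes('w4')"
```

```text
pos [0.565  0.1479 0.1246] Ry [2.400e-01 9.708e-01 2.000e-04] F [ 0.11  0.63 -0.86] M [-0.    -0.001  0.022]
n 7533 zmax 0.0863
r 0.015 y@leaf -1.17 slope deg 0.02 top ahead 38.96 med|res| 0.326
r 0.018 y@leaf -1.19 slope deg -0.01 top ahead 39.38 med|res| 0.547
r 0.021 y@leaf -1.2 slope deg -0.02 top ahead 39.64 med|res| 0.706
leaf 0.026 701 y [-31.12  28.69]
leaf 0.032 498 y [-30.55  28.66]
leaf 0.038 750 y [-30.57  28.14]
feet 0.0492
```

Aligned. Lowering gently to contact.

Call:
step_arm(series=[0.15,0,0,0,0,0,1,0.25,0,0,0,0,0,1,0.3,0,0,0,0,0,1,0.3,0,0,0,0,0,1])

```text
clock: 8.18
position: [0.5648, 0.1479, 0.1212]
ee_rot: [-2.622, 1.571, -2.864]
wrist_force: [-0.4, -0.1, -1.7]
gripper_width: 0.0216
```

Call:
step_arm(series=[0.05,0,0,0,0,0,1,0.05,0,0,0,0,0,1])

```text
clock: 8.43
position: [0.5649, 0.1479, 0.121]
ee_rot: [0.456, 1.571, 0.214]
wrist_force: [0.4, 0.1, 2.1]
gripper_width: 0.0213
```

Call:
step_arm(series=[0.05,0,0,0,0,0,1,0.05,0,0,0,0,0,1])

```text
clock: 8.68
position: [0.5649, 0.1479, 0.1209]
ee_rot: [0.491, 1.57, 0.249]
wrist_force: [-1.7, -0.9, 5.7]
gripper_width: 0.0215
```

Call:
step_arm(series=[0,0,0,0,0,0,1,0,0,0,0,0,0,1,0,0,0,0,0,0,1,0,0,0,0,0,0,1,0,0,0,0,0,0,1])

```text
clock: 9.3
position: [0.5649, 0.1479, 0.1209]
ee_rot: [0.483, 1.57, 0.24]
wrist_force: [-1.4, -0.9, 5.1]
gripper_width: 0.0216
```

Call:
step_arm(series=[-0.1,0,0,0,0,0,1,-0.2,0,0,0,0,0,1,-0.2,0.05,0,0,0,0,1,-0.2,0.1,0,0,0,0,1,-0.2,0.15,0,0,0,0,1,-0.2,0.15,0,0,0,0,1])

```text
clock: 10.05
position: [0.5652, 0.1494, 0.1222]
ee_rot: [-2.732, 1.571, -2.975]
wrist_force: [0.6, -0.5, -1.6]
gripper_width: 0.0215
```

Call:
step_arm(series=[0,-0.1,0,0,0,0,1,0,-0.2,0,0,0,0,1,0,-0.3,0,0,0,0,1,0,-0.3,0,0,0,0,1])

```text
clock: 10.55
position: [0.5644, 0.1463, 0.1223]
ee_rot: [-1.705, 1.571, -1.948]
wrist_force: [-1.1, 0.9, -0.7]
gripper_width: 0.0211
```

On the left tube the crown met at TCP z 0.121. Raised 1.2 mm it moved ±1.5 mm freely, with no side force, so it rocks there. Next is the middle tube, -80 mm in tool y.

Call:
step_arm(series=[-1,0.15,0,0,0,0,1,-3,0.15,0,0,0,0,1,-3,-2,0,0,0,0,1,-3,-5,0,0,0,0,1,-3,-7.85,0,0,0,0,1,-2,-7.85,0,0,0,0,1,-0.2,-7.85,0,0,0,0,1,-0.2,-7.85,0,0,0,0,1])

```text
clock: 11.55
position: [0.5446, 0.0701, 0.123]
ee_rot: [-2.84, 1.568, -3.083]
wrist_force: [0.4, -0.4, -0.6]
gripper_width: 0.0215
```

```bash
python3 -c "
from tl import *
tubes('w5')"
```

```text
pos [0.5446 0.0701 0.123 ] Ry [ 2.398e-01  9.708e-01 -8.000e-04] F [ 0.36 -0.4  -0.59] M [ 0.023  0.003 -0.013]
n 8826 zmax 0.0863
r 0.015 y@leaf -0.72 slope deg 0.02 top ahead 36.97 med|res| 0.598
r 0.018 y@leaf -0.71 slope deg -0.0 top ahead 37.43 med|res| 0.319
r 0.021 y@leaf -0.71 slope deg -0.01 top ahead 37.85 med|res| 0.544
leaf 0.026 701 y [-30.92  28.85]
leaf 0.032 630 y [-30.62  28.68]
leaf 0.038 667 y [-30.55  28.46]
feet 0.0493
```

Call:
step_arm(series=[0,0.03,0,0,0,0,1,0.05,0.03,0,0,0,0,1,0.1,0.03,0,0,0,0,1,0.1,0.03,0,0,0,0,1])

```text
clock: 12.1
position: [0.5457, 0.0705, 0.1234]
ee_rot: [0.07, 1.571, -0.172]
wrist_force: [0.7, -0.6, -2.2]
gripper_width: 0.021
```

Call:
step_arm(series=[0.05,0,0,0,0,0,1,0.05,0,0,0,0,0,1])

```text
clock: 12.35
position: [0.5457, 0.0705, 0.1227]
ee_rot: [-2.376, 1.571, -2.619]
wrist_force: [0.2, 0.2, -1.6]
gripper_width: 0.0208
```

Call:
step_arm(series=[0.05,0,0,0,0,0,1,0.05,0,0,0,0,0,1])

```text
clock: 12.6
position: [0.5457, 0.0705, 0.1222]
ee_rot: [-2.627, 1.571, -2.87]
wrist_force: [0.2, -0.1, -0.8]
gripper_width: 0.0214
```

Call:
step_arm(series=[0.05,0,0,0,0,0,1,0.1,0,0,0,0,0,1,0.1,0,0,0,0,0,1])

```text
clock: 12.98
position: [0.5457, 0.0704, 0.1213]
ee_rot: [-1.414, 1.571, -1.656]
wrist_force: [1.2, -0.5, -1.3]
gripper_width: 0.0214
```

Call:
step_arm(series=[0.05,0,0,0,0,0,1,0.1,0,0,0,0,0,1,0.1,0,0,0,0,0,1])

```text
clock: 13.35
position: [0.5458, 0.0702, 0.121]
ee_rot: [-0.131, 1.57, -0.373]
wrist_force: [-2.2, -1.7, 6.9]
gripper_width: 0.0216
```

Call:
step_arm(series=[0,0,0,0,0,0,1,0,0,0,0,0,0,1,0,0,0,0,0,0,1,0,0,0,0,0,0,1,0,0,0,0,0,0,1])

```text
clock: 13.98
position: [0.5458, 0.0703, 0.121]
ee_rot: [-0.125, 1.57, -0.368]
wrist_force: [-1.8, -1.0, 5.9]
gripper_width: 0.0215
```

Call:
step_arm(series=[-0.1,0,0,0,0,0,1,-0.2,0,0,0,0,0,1,-0.2,0.05,0,0,0,0,1,-0.2,0.1,0,0,0,0,1,-0.2,0.15,0,0,0,0,1,-0.2,0.15,0,0,0,0,1])

```text
clock: 14.72
position: [0.5459, 0.0711, 0.1222]
ee_rot: [-1.803, 1.57, -2.046]
wrist_force: [-0.7, -4.4, 0.4]
gripper_width: 0.0215
```

Call:
step_arm(series=[0,-0.1,0,0,0,0,1,0,-0.2,0,0,0,0,1,0,-0.3,0,0,0,0,1,0,-0.3,0,0,0,0,1])

```text
clock: 15.22
position: [0.5454, 0.0694, 0.1223]
ee_rot: [1.466, 1.57, 1.224]
wrist_force: [0.7, 0.7, -0.8]
gripper_width: 0.0212
```

On the middle tube the crown again met at 0.121, and raised 1.2 mm it was blocked sideways (4.4 N on one side, about 1.7 mm travelled instead of 3). That looks like the fit, and the right tube should confirm it.

Call:
step_arm(series=[-1,0.15,0,0,0,0,1,-3,0.15,0,0,0,0,1,-3,-2,0,0,0,0,1,-3,-5,0,0,0,0,1,-3,-7.85,0,0,0,0,1,-2,-7.85,0,0,0,0,1,-0.6,-7.85,0,0,0,0,1,-0.6,-7.85,0,0,0,0,1])

```text
clock: 16.23
position: [0.5256, -0.0064, 0.1267]
ee_rot: [-3.02, 1.568, 3.022]
wrist_force: [0.3, -0.2, -1.2]
gripper_width: 0.0215
```

```bash
python3 -c "
from tl import *
tubes('w6')"
```

```text
pos [ 0.5256 -0.0064  0.1267] Ry [ 2.388e-01  9.711e-01 -4.000e-04] F [ 0.34 -0.16 -1.16] M [ 0.017 -0.005  0.042]
n 9681 zmax 0.0862
r 0.015 y@leaf -1.84 slope deg -0.09 top ahead 40.42 med|res| 0.926
r 0.018 y@leaf -1.82 slope deg -0.06 top ahead 40.74 med|res| 0.59
r 0.021 y@leaf -1.81 slope deg -0.04 top ahead 41.19 med|res| 0.32
leaf 0.026 690 y [-31.09  28.64]
leaf 0.032 486 y [-30.69  28.74]
leaf 0.038 772 y [-30.41  28.32]
feet 0.0532
```

Call:
step_arm(series=[0,-0.07,0,0,0,0,1,0.1,-0.07,0,0,0,0,1,0.2,-0.07,0,0,0,0,1,0.2,-0.07,0,0,0,0,1])

```text
clock: 16.77
position: [0.5263, -0.0078, 0.1263]
ee_rot: [-0.307, 1.571, -0.549]
wrist_force: [-0.1, -0.3, -0.2]
gripper_width: 0.0213
```

Call:
step_arm(series=[0.05,0,0,0,0,0,1,0.05,0,0,0,0,0,1])

```text
clock: 17.02
position: [0.5263, -0.0078, 0.1258]
ee_rot: [-2.511, 1.571, -2.753]
wrist_force: [0.6, -0.7, -1.4]
gripper_width: 0.0213
```

Call:
step_arm(series=[0.05,0,0,0,0,0,1,0.05,0,0,0,0,0,1])

```text
clock: 17.27
position: [0.5263, -0.0078, 0.1252]
ee_rot: [-2.783, 1.571, -3.026]
wrist_force: [-0.6, -0.4, -0.1]
gripper_width: 0.0213
```

Call:
step_arm(series=[0.05,0.04,0,0,0,0,1,0.1,0.04,0,0,0,0,1,0.1,0.04,0,0,0,0,1])

```text
clock: 17.65
position: [0.5264, -0.0075, 0.1242]
ee_rot: [-2.632, 1.571, -2.875]
wrist_force: [-0.4, -0.3, -1.1]
gripper_width: 0.0213
```

Call:
step_arm(series=[0.05,0,0,0,0,0,1,0.1,0,0,0,0,0,1,0.1,0,0,0,0,0,1])

```text
clock: 18.02
position: [0.5265, -0.0075, 0.1233]
ee_rot: [-1.362, 1.571, -1.604]
wrist_force: [0.7, -0.8, -1.3]
gripper_width: 0.0214
```

Call:
step_arm(series=[0.05,0,0,0,0,0,1,0.05,0,0,0,0,0,1])

```text
clock: 18.27
position: [0.5265, -0.0075, 0.1231]
ee_rot: [0.13, 1.57, -0.113]
wrist_force: [-0.4, 0.0, 3.4]
gripper_width: 0.0215
```

Call:
step_arm(series=[0.03,0,0,0,0,0,1,0.03,0,0,0,0,0,1,0.03,0,0,0,0,0,1,0.03,0,0,0,0,0,1,0.03,0,0,0,0,0,1,0.03,0,0,0,0,0,1])

```text
clock: 19.02
position: [0.5266, -0.0075, 0.123]
ee_rot: [0.172, 1.57, -0.07]
wrist_force: [-1.8, 0.8, 7.9]
gripper_width: 0.0212
```

It stands off at 0.1231 under 8 N, about 2.2 mm higher than the other two. So the tubes read rocks, fits, stands off, and the middle one is right. Going back there.

Call:
step_arm(series=[-1,0,0,0,0,0,1,-3,0,0,0,0,0,1,-3,2.5,0,0,0,0,1,-3,5.5,0,0,0,0,1,-3,8,0,0,0,0,1,-2,8,0,0,0,0,1,-0.4,8,0,0,0,0,1,-0.2,8,0,0,0,0,1])

```text
clock: 20.02
position: [0.5446, 0.0691, 0.1233]
ee_rot: [-2.546, 1.568, -2.789]
wrist_force: [-0.6, -0.0, -1.3]
gripper_width: 0.0212
```

Call:
step_arm(series=[0,0,0,0,0,0,1,0,0,0,0,0,0,1])

```text
clock: 20.27
position: [0.5459, 0.0699, 0.125]
ee_rot: [0.229, 1.57, -0.014]
wrist_force: [-0.3, -0.5, -1.6]
gripper_width: 0.0214
```

```bash
python3 -c "
from tl import *
tubes('w7')"
```

```text
pos [0.5459 0.0699 0.125 ] Ry [2.404e-01 9.707e-01 2.000e-04] F [-0.27 -0.46 -1.58] M [ 0.01   0.024 -0.059]
n 8855 zmax 0.0862
r 0.015 y@leaf -0.78 slope deg 0.08 top ahead 38.95 med|res| 0.605
r 0.018 y@leaf -0.81 slope deg 0.04 top ahead 39.42 med|res| 0.322
r 0.021 y@leaf -0.8 slope deg 0.04 top ahead 39.83 med|res| 0.545
leaf 0.026 675 y [-30.84  28.7 ]
leaf 0.032 500 y [-30.78  28.62]
leaf 0.038 783 y [-30.36  28.31]
feet 0.0509
```

Shift +0.3 mm, then down to contact (about 4 mm).

Call:
step_arm(series=[0.1,0.03,0,0,0,0,1,0.2,0.03,0,0,0,0,1,0.3,0.03,0,0,0,0,1,0.35,0.03,0,0,0,0,1,0.38,0.03,0,0,0,0,1,0.38,0.03,0,0,0,0,1])

```text
clock: 21.08
position: [0.5457, 0.0702, 0.121]
ee_rot: [-0.684, 1.57, -0.927]
wrist_force: [-1.6, -0.5, 4.1]
gripper_width: 0.0214
```

Call:
step_arm(series=[0.05,0,0,0,0,0,1,0.05,0,0,0,0,0,1])

```text
clock: 21.32
position: [0.5457, 0.0702, 0.1209]
ee_rot: [-0.205, 1.57, -0.447]
wrist_force: [-2.9, -1.8, 9.9]
gripper_width: 0.0215
```

Seated with the crown down at 0.121. I'll ease the press and open slowly.

Call:
step_arm(series=[-0.08,0,0,0,0,0,1,-0.08,0,0,0,0,0,0.45,-0.08,0,0,0,0,0,0.35,-0.08,0,0,0,0,0,0.2,-0.08,0,0,0,0,0,0,-0.08,0,0,0,0,0,-0.4,-0.08,0,0,0,0,0,-0.8,-0.08,0,0,0,0,0,-0.8], grip_force=20)

```text
clock: 22.32
position: [0.5457, 0.0705, 0.121]
ee_rot: [-1.576, 1.571, -1.818]
wrist_force: [-0.1, 0.2, 0.1]
gripper_width: 0.077
```

Call:
step_arm(series=[-1,0,0,0,0,0,-0.8,-3,0,0,0,0,0,-0.8,-6,0,0,0,0,0,-0.8,-10,0,0,0,0,0,-0.8,-13,0,-3,0,0,0,-0.8,-14,0,-6,0,0,0,-0.8,-14,0,-8,0,0,0,-0.8,-14,0,-8,0,0,0,-0.8])

```text
clock: 23.32
position: [0.4671, 0.0901, 0.2621]
ee_rot: [0.62, 1.57, 0.378]
wrist_force: [-0.1, -0.7, 0.3]
gripper_width: 0.0768
```

Run:
```python
from h import *
s=robot.observe();print(s['position'],s['wrist_force'],s['gripper_width'])
ax=np.array([.9707,-.2404]);ay=np.array([.2404,.9707])
for n in('top','wrist','scene'):
    k,p,d=grab(n); P=cloud(k,d).reshape(-1,3); save(n+'9',p)
    z0=P[:,:2]-[.545,.07]; a=z0@ax;b=z0@ay
    if n=='wrist': print('wrist cam above')
    for lo,hi in((.090,.112),(.118,.15)):
        m=(abs(a)<.05)&(abs(b)<.04)&(P[:,2]>lo)&(P[:,2]<hi)
        if m.sum()<5: print(n,lo,'few');continue
        r=cv2.minAreaRect(np.stack([a[m],b[m]],1).astype(np.float32)*1000)
        print(n,lo,m.sum(),np.round(r[0],1),np.round(r[1],1),round(r[2],1),'z',np.percentile(P[m,2],[50,95]).round(4))
    m=(abs(b)<.025)&(abs(a)>.03)&(abs(a)<.07)&(P[:,2]>.07)&(P[:,2]<.09)
    if m.sum()>20:
        q=b[m]; print(n,'tube y edges',(np.percentile(q,[1,99])*1000).round(1),'top',np.percentile(P[m,2],97).round(4))
    for nm,bx in(('board',(.53,.37)),('mat',(.511,-.242))):
        m=(abs(P[:,0]-bx[0])<.1)&(abs(P[:,1]-bx[1])<.06)&(P[:,2]>.06)&(P[:,2]<.1); print(nm,m.sum(),end=' ')
    print()
```

```text
[0.46709396 0.0900846  0.26209413] [-0.07994882 -0.71808743  0.30876166] 0.07678334029171394
top 0.09 54 [ 0.1 -0.6] [13.7 59.4] 0.1 z [0.0943 0.0997]
top 0.118 40 [ 0.1 -0.8] [13.8 21.9] 0.1 z [0.1363 0.1405]
top tube y edges [-18.   16.3] top 0.0869
board 73 mat 0 
wrist cam above
wrist 0.09 863 [ 0.2 -0.3] [59.8 15.4] 89.1 z [0.0957 0.1088]
wrist 0.118 674 [ 0.  -0.4] [22.  15.6] 89.9 z [0.137  0.1386]
wrist tube y edges [-17.8  16.9] top 0.0863
board 0 mat 0 
scene 0.09 108 [1.2 0.8] [59.2 17.4] 88.9 z [0.0954 0.1098]
scene 0.118 75 [0.7 0.7] [16.3 22.1] 1.9 z [0.1338 0.1383]
scene tube y edges [-15.5  17.9] top 0.0872
board 104 mat 0
```

View pics/wrist9.png

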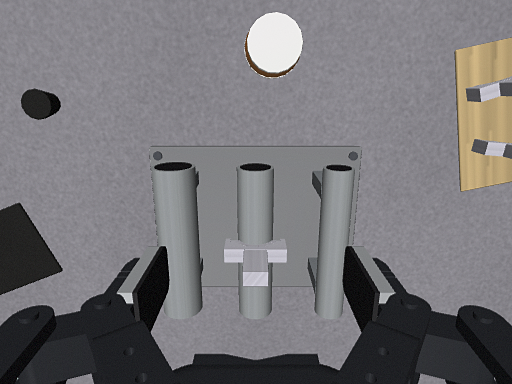

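The leaf stands square and upright on the middle tube (post at (256,268)). Its top is at 137 mm, which is exactly the fully seated height, and it is centred within 0.5 mm. The mat is empty and the gripper is clear, so I'm handing in.

```bash
python3 -c "
from workcell import robot
print(robot.finish_job())"
```

```text
the job is handed in; nothing more can be done
None
```

I picked the leaf off the mat and pressed it on the left, middle and right tubes in turn, with about 5–10 N read at the wrist. It is now resting, let go, on the middle tube, and I handed the job in at about 23 s. No verdict was reported.

| Tube | Radius from depth fit | What I felt |
|---|---|---|
| Left | 15 mm | Crown met the top; raised 1.2 mm it slid ±1.5 mm with no side force, so it rocks |
| Middle | 18 mm | Crown met the top at the same height; sideways play was blocked |
| Right | 21 mm | Stood off about 2.2 mm, near the 2.4 mm expected for a thicker tube |

**Last checks:** by the wrist camera the leaf's top is at 137 mm, which is the fully seated height. It is within about 1 mm of the tube's centre line and square within about 2° in all three views. The mat is empty. Both other leaves are still on their board, though I did not measure whether they had shifted.

**Disagreements:**
- **Play on the middle tube:** I felt clear side force (4.4 N) on only one side. On the other side the leaf stopped short without any, and the total travel was about 1.7 mm, some of it give in the arm.
- **Scene camera:** it read the leaf about 1 mm to the other side compared with the top and wrist cameras, which is within its calibration error.

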